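# Seat the keyed nest plate of a vial capper

## Task

The round white nest plate of the vial capper sits raised and turned the wrong way on its spindle. Push on one of its upright studs with a fingertip to turn the plate until the notch in its rim is over the locating pin, then press the black hub down until the plate is fully home on the pin. Do not grip the plate hard or lift it, leave the vials standing where they are, and come away at the end.

Things in the scene. Friction and masses are not known exactly. Their poses are not given: they have to be found in the camera images.
- indexer: Fixed base: grey round foot, 196 mm across, 14 mm high; dark flange 100 mm across up to 36 mm. Origin: centre of its underside on the bench, on the spindle axis; x points level from the axis along the pin; z up. An aluminium pin block (18 mm radially, 26 mm wide, top 62 mm above the bench) stands on it 80 to 98 mm from the axis, just outside the plate's rim. Turned any way.
- pin (a point): Top of the locating pin, 66 mm from the spindle axis, 44.5 mm above the bench. The pin is a fixed steel dowel 10 mm thick, lying level, pointing from the pin block radially in towards the spindle (82 to 56 mm from the axis). From above, the plate hides most of it until the notch is over it; the pin block shows where it is.
- nest: White disc 150 mm across, 10 mm thick, 0.2 to 0.35 kg. Turns without limit both ways on the vertical spindle (about 1.2 N at a stud), stays where left. Origin on the axis at its underside (46 mm above the bench raised, 36 home); x points to its one notch, 14 mm wide, cut from the rim in to 50 mm from the axis. On top: black hub, 3 studs, thin grey pads. Notch starts 0.6 to 3.14 rad off the pin.
- notch (a point): Middle of the notch, 66 mm from the spindle axis, at the level of the plate's underside. Over the pin when it lies above pin.
- hub_top (a point): Centre of the flat top of the plate's hub, a black cylinder 36 mm across that rises 34 mm above the plate's upper face. On the spindle axis; 90 mm above the bench while raised, 80 mm when home.
- stud0 (a point): Centre of the top of steel stud 0: 16 mm across, standing 24 mm above the plate's upper face (top 80 mm above the bench while raised), 50 mm from the spindle axis, 60 degrees anticlockwise from the notch, seen from above.
- stud1 (a point): Centre of the top of steel stud 1: 16 mm across, standing 24 mm above the plate's upper face (top 80 mm above the bench while raised), 50 mm from the spindle axis, 180 degrees from the notch, seen from above.
- stud2 (a point): Centre of the top of steel stud 2: 16 mm across, standing 24 mm above the plate's upper face (top 80 mm above the bench while raised), 50 mm from the spindle axis, 60 degrees clockwise from the notch, seen from above.
- nest_press (a joint): How far the plate has been pressed down its spindle, in m: 0 raised (start), 0.010 fully home, negative when lifted. Tight fit: it takes about 5 to 7 N on the hub to move it, and it stays where it is left. Unless the notch is over the pin it meets the pin after 1.5 mm and, the spindle giving a little, stops at 3 to 5 mm.
- vial0: Capped amber glass vial standing loose on the bench beside the indexing base, 25 mm across, 62 mm tall, about 30 g. Origin at the centre of its foot. A bystander: leave it standing where it is.
- vial1: Capped amber glass vial standing loose on the bench beside the indexing base, 25 mm across, 62 mm tall, about 30 g. Origin at the centre of its foot. A bystander: leave it standing where it is.
- vial2: Capped amber glass vial standing loose on the bench beside the indexing base, 25 mm across, 62 mm tall, about 30 g. Origin at the centre of its foot. A bystander: leave it standing where it is.
Mind the look-alikes: they are no part of the job. Of the things that look like the indexer, the middle-sized one is meant.

How it is judged:
By the outcome, as a careful person would: the job done as asked, in the order asked, and still so for the second after the job is handed in, with the robot touching nothing.
It also fails if it takes over 72 s, if anything falls off the work surface, if the arm or the gripper's body presses on something with over 40 N, if the wrist force passes 120 N, or if a joint passes its speed limit or range.

## Robot

A 7-joint arm with a two-finger parallel gripper is mounted at the origin on the work surface. World frame = base frame: x ahead of the robot, y to its left, z up, the work surface at z = 0. Lengths are in m, angles in rad, forces in N, time in s.
With the tool pointing down it reaches from about 0.425 to 0.95 m from the base axis. Payload 16.7 kg.
Tool frame: the origin (TCP) lies midway between the tips of the shut fingers; the grasp point (between the pads) lies 19 mm behind it; z points along the fingers, y is the line along which they close (so a half turn about z gives the same grasp; the last joint's range is limited). The gripper opens to 94 mm and grips with 3 to 60 N. Pads are 16 mm wide; open, the fingers measure 119 mm over their backs; the gripper's body (75 mm by 177 mm) begins 78 mm behind the grasp point.
Start: joints at [0.987, 0.426, 0.074, 1.606, -0.034, 1.111, -0.067], TCP at [0.284, -0.612, 0.205] pointing down, gripper open.
Joint ranges: [-2.85, 2.85], [-0.5, 2.14], [-1.23, 1.37], [0.21, 2.46], [-1.02, 4.16], [0.16, 2.05], [-2.73, 2.73]. Speed limits (rad/s): [1.89, 1.89, 2.39, 2.39, 3.01, 3.01, 3.01].

## Interface

Orientations are given as a rotation vector (axis times angle).
In Python, from workcell import r, cams gives the robot as it stands. The module is installed in compiled form; this text tells all that it offers.
- The arm moves only by the tool send_rows, never from a script. Its argument "targets" is text: rows parted by semicolons, each of 7 numbers parted by spaces: the shift along the tool's x, y, z in m, then the turn, a rotation vector about the tool's x, y, z in rad, then the closure, from -1 (fully open) to 1 (shut). In form: dx dy dz wx wy wz gripper; .... A call has 1 to 5 rows; each row is the pose to reach, as a shift and turn from the pose commanded when the call began, along the tool's axes at that moment; what a row does not reach only later rows make up. A row lasts 1/10 s, in which the tool goes at most 50 mm and 8.59 degrees, less where a joint would pass 70% of its speed; a pose out of reach is approached as far as the arm can. A call with a gripper value outside its range is refused whole. The fingers move at their own pace and stop on an object; the grip force is fixed at half the most. Time passes only in rows, so rows that repeat a pose let the fingers close. It gives the time, the measured TCP pose, the force, the opening and the grip force at its end, in the units of the state.
- r.sense(): the state, without advancing time (a new reading comes with each control period).
- cams.capture(name): name is "side" or "top" or "wrist"; returns (picture, depth): 400x640x3 uint8, red, green, blue; 400x640 float32, m along the optical axis (not along the pixel's ray), 0 where there is no reading.
- cams.get_calibration(name): a dict with "fx", "fy", "cx", "cy" (pixels), "cam_to_world" (4x4, takes a point from camera to world coordinates). Camera axes: x right, y up, looking along -z (the intrinsics and any distortion apply to the point x, -y, -z); pixel columns grow to the right and rows downward; lengths in m; the calibration is good to about 2 mm. A picture is of the moment at which its call begins: read the wrist's pose just before it. get_calibration takes no time and is no camera call; for the wrist camera it gives the pose at the moment of the call.
- r.sign_off(): hands the job in; it is judged then, once.
The state is a dict: "time": time; "joint_positions": joint angles; "qvel": joint speeds; "joint_torque": joint torques, N m; "position": TCP position; "ee_rot": TCP orientation; "wrist_force": force on the tool from outside, world axes, zero at the start; "wrist_torque": the same for the moment, N m; "finger_gap": finger opening in m; "finger_force": force on a finger pad.
Only numpy, scipy, OpenCV 4.12 (cv2) and the standard library are available. Lean on these libraries where they do the work, as an engineer would, in place of code of your own. Each camera call takes 0.05 s, during which the arm holds its last target. There are 200 camera calls.

## Working session

There is one attempt and no reset: what is moved stays moved. The work goes in short steps, Python scripts to look and compute and a tool call to move; the robot and the scene stay as the last step left them, time stands still between calls to the robot, and variables do not carry over. Pictures are saved under pics/ and viewed, at most 10 in all, crops included, and the job is handed in when it is done.

Besides the shell and the picture viewer there is one more tool, called after "Emit:" by a JSON object that holds its "api" and its "payload", one argument or row to a line. send_rows: Moves the arm, as the interface text tells. Its arguments: {"type":"object","properties":{"targets":{"type":"string"}},"required":["targets"]}

```bash
mkdir -p pics; cat > h.py <<'E'
import numpy as np, cv2
from workcell import r, cams
def cap(n):
    c=cams.get_calibration(n); p,d=cams.capture(n); np.savez(f'{n}.npz',p=p,d=d,T=c['cam_to_world'],k=[c[a] for a in('fx','fy','cx','cy')]); return p,d
def ld(n): return np.load(f'{n}.npz')
def ray(f,u,v):
    fx,fy,cx,cy=f['k']; T=f['T']; return T[:3,3],T[:3,:3]@np.array([(u-cx)/fx,-(v-cy)/fy,-1.])
def atz(f,u,v,z):
    o,d=ray(f,u,v); return o+d*(z-o[2])/d[2]
def atd(f,u,v):
    o,d=ray(f,u,v); return o+d*float(f['d'][v,u])
def proj(f,P):
    fx,fy,cx,cy=f['k']; q=f['T'][:3,:3].T@(np.array(P)-f['T'][:3,3]); return cx-fx*q[0]/q[2], cy+fy*q[1]/q[2]
def save(n,name,crop=None,s=1):
    p=ld(n)['p'][:,:,::-1]
    if crop: u0,v0,u1,v1=crop; p=p[v0:v1,u0:u1]
    cv2.imwrite('pics/'+name,cv2.resize(p,None,fx=s,fy=s,interpolation=cv2.INTER_CUBIC))
E
python3 - <<'E'
from h import *
cap('top'); save('top','top0.png',None,1.25)
s=r.sense(); print(s['time'],s['position'],s['ee_rot'],s['finger_gap'],s['wrist_force'])
c=cams.get_calibration('top'); print(c.keys()); print(c['cam_to_world'],ld('top')['k'])
E
```

```text
0.05 [ 0.28413594 -0.61182115  0.20480411] [-3.06651533e+00 -6.77279080e-01  5.02119013e-04] 0.09413565711811311 [-0.57252561 -0.67616081  0.53637002]
dict_keys(['fx', 'fy', 'cx', 'cy', 'cam_to_world'])
[[-4.62456557e-04  9.95301390e-01 -9.68242190e-02  5.18300120e-01]
 [-9.99979987e-01  1.50645603e-04  6.32470974e-03  2.24831912e-02]
 [ 6.30957854e-03  9.68252062e-02  9.95281402e-01  8.45175806e-01]
 [ 0.00000000e+00  0.00000000e+00  0.00000000e+00  1.00000000e+00]] [396.80623176 396.80623176 322.14073404 196.83138058]
```

View pics/top0.png

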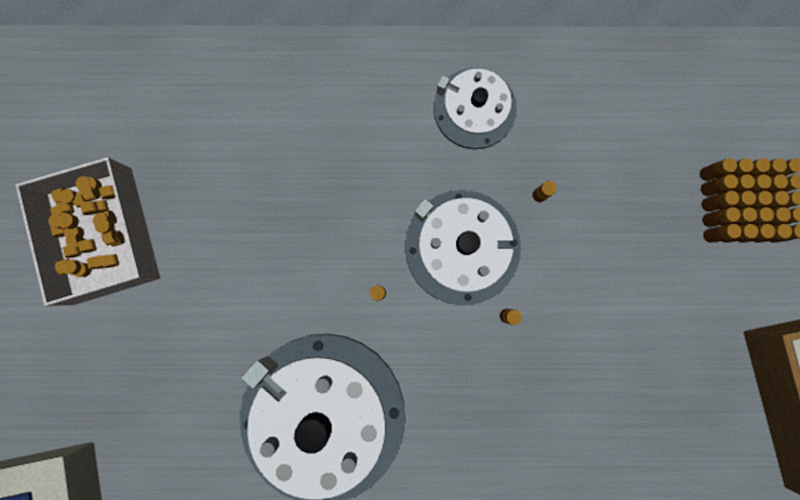

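Candidates (in the picture scaled by 1.25) are a small indexer at (478,100), a middle one at (467,243) and a large one at (315,430). The middle one's foot is about 193 mm across, so it is the one meant. Its pin block is at (423,208), its notch at (507,244), and its studs at (483,216), (436,243) and (484,271). Vials stand at (377,293), (511,317) and (546,188). Next is a close crop.

```bash
python3 - <<'E'
from h import *
save('top','c0.png',(300,130,460,270),5)
f=ld('top')
for n,u,v in [('small',382,75),('mid',374,190),('large',260,330)]: print(n,atd(f,u,v))
E
```

```text
small [ 0.84268251 -0.10419911  0.0674795 ]
mid [ 0.60513871 -0.0819767   0.08825409]
large [0.34159009 0.13443158 0.07852981]
```

View pics/c0.png

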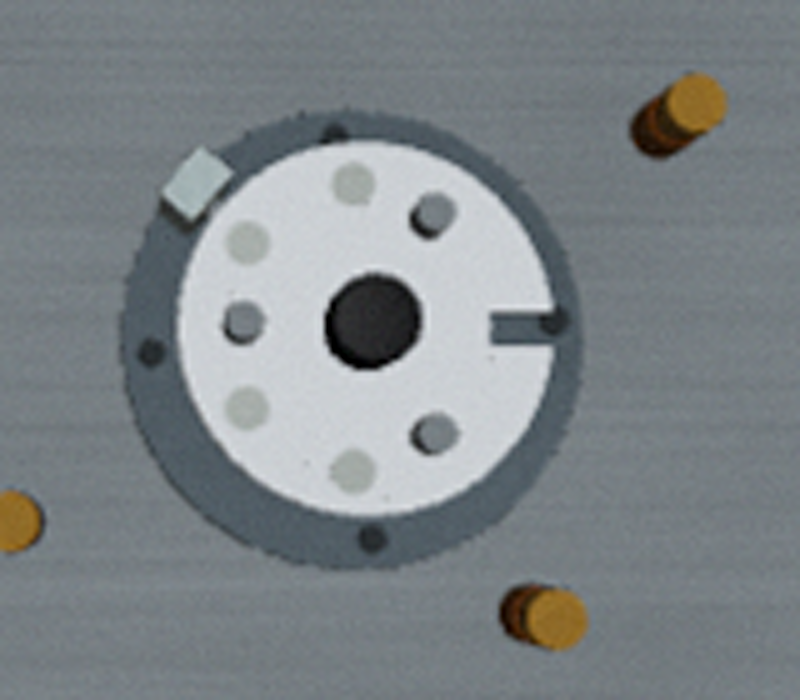

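The hub top is at crop (375,319), at z 0.088 where 0.090 is expected. The block top is at (200,182), the stud tops at (436,214), (246,320) and (437,432), and the notch runs from (490,328) to (553,328).

```bash
python3 - <<'E'
from h import *
f=ld('top')
g=lambda x,y,z: atz(f,300+x/5,130+y/5,z)
P={'hub':g(375,319,.09),'block':g(199,182,.062),'s0':g(436,213,.08),'s1':g(246,320,.08),'s2':g(437,432,.08),'notch':g(553,328,.056)}
ax=(P['s0']+P['s1']+P['s2'])/3
# plate outline circle at z=.056
d=[g(178,328,.056),g(366,140,.056),g(366,518,.056)]
print('axis studs',ax,'hub',P['hub'],'plate',(d[1]+d[2])/2)
for k,p in P.items():
    v=(p-ax)[:2]; print(k,p.round(4),'r',np.hypot(*v).round(4),'ang',np.degrees(np.arctan2(v[1],v[0])).round(1))
for n,x,y in [('v0',8,520),('v1',556,619),('v2',696,104)]:
    print(n,g(x,y,.062).round(4))
from scipy.spatial.transform import Rotation as R
print(R.from_rotvec(r.sense()['ee_rot']).as_matrix().round(3)); T=cams.get_calibration('wrist')['cam_to_world']
s=r.sense(); M=R.from_rotvec(s['ee_rot']).as_matrix(); print(M.T@(T[:3,3]-s['position']),(M.T@T[:3,:3]).round(2))
E
```

```text
axis studs [ 0.59777718 -0.08417971  0.08      ] hub [ 0.59761451 -0.08355643  0.09      ] plate [ 0.59786712 -0.08468213  0.056     ]
hub [ 0.5976 -0.0836  0.09  ] r 0.0006 ang 104.6
block [ 0.6556 -0.0178  0.062 ] r 0.088 ang 48.9
s0 [ 0.6403 -0.1093  0.08  ] r 0.0494 ang -30.6
s1 [ 0.5983 -0.0349  0.08  ] r 0.0493 ang 89.4
s2 [ 0.5548 -0.1083  0.08  ] r 0.0493 ang -150.7
notch [ 0.5976 -0.1596  0.056 ] r 0.0754 ang -90.2
v0 [0.5211 0.0579 0.062 ]
v1 [ 0.4824 -0.1569  0.062 ]
v2 [ 0.6875 -0.2178  0.062 ]
[[ 0.907  0.421 -0.001]
 [ 0.421 -0.907  0.001]
 [-0.    -0.001 -1.   ]]
[ 6.70002945e-02  1.04501241e-04 -1.80101633e-01] [[-0.    0.97  0.23]
 [ 1.    0.    0.  ]
 [ 0.    0.23 -0.97]]
```

```bash
cat >> h.py <<'E'
from scipy.spatial.transform import Rotation as R
A=np.array([.5977,-.0842])
def goal(pos,yaw):  # tool down, x axis at yaw (deg)
    c,s=np.cos(np.radians(yaw)),np.sin(np.radians(yaw))
    return np.array(pos),np.array([[c,s,0],[s,-c,0],[0,0,-1.]])
def rows(goals,base=None,g=1):
    if base is None:
        s=r.sense(); base=(np.array(s['position']),R.from_rotvec(s['ee_rot']).as_matrix())
    p,M=base; o=[]
    for q,N in goals:
        o.append(' '.join('%.4f'%x for x in np.r_[M.T@(q-p),R.from_matrix(M.T@N).as_rotvec()])+' %g'%g)
    print(';\n'.join(o))
def arc(phi,z,rad=.05): return goal([A[0]+rad*np.cos(np.radians(phi)),A[1]+rad*np.sin(np.radians(phi)),z],phi+90)
E
python3 -c "
from h import *
rows([arc(-60,.205),arc(-60,.12)])"
```

```text
0.5111 -0.2967 0.0001 -0.0012 0.0000 -0.0889 1;
0.5111 -0.2966 0.0851 -0.0012 0.0000 -0.0889 1
```

Emit:
{"api": "send_rows", "payload": {
  "targets": "0.511 -0.297 0 0 0 -0.089 1;0.511 -0.297 0 0 0 -0.089 1;0.511 -0.297 0 0 0 -0.089 1;0.511 -0.297 0 0 0 -0.089 1;0.511 -0.297 0 0 0 -0.089 1"
}}

```text
time: 0.55
position: [0.4281, -0.4053, 0.2052]
ee_rot: [-3.034, -0.813, 0.0]
wrist_force: [0.4, -0.4, -0.5]
finger_gap: 0.0575
finger_force: 0.0
```

```bash
python3 -c "
from h import *
rows([arc(-60,.205),arc(-60,.12)]);print(r.sense()['position'])"
```

```text
0.3075 -0.1432 0.0002 -0.0005 0.0002 0.0001 1;
0.3075 -0.1431 0.0852 -0.0005 0.0002 0.0001 1
[ 0.42806101 -0.4052507   0.2052236 ]
```

Emit:
{"api": "send_rows", "payload": {
  "targets": "0.307 -0.143 0 0 0 0 1;0.307 -0.143 0 0 0 0 1;0.307 -0.143 0 0 0 0 1;0.307 -0.143 0 0 0 0 1;0.307 -0.143 0 0 0 0 1"
}}

```text
time: 1.05
position: [0.5715, -0.2006, 0.2053]
ee_rot: [-3.034, -0.813, 0.001]
wrist_force: [0.7, -0.5, -0.0]
finger_gap: 0.0176
finger_force: 0.0
```

```bash
python3 -c "
from h import *
rows([arc(-60,.205),arc(-60,.12)]);print(r.sense()['position'])"
```

```text
0.0809 -0.0377 0.0003 -0.0003 0.0003 -0.0001 1;
0.0809 -0.0377 0.0853 -0.0003 0.0003 -0.0001 1
[ 0.57148956 -0.20061135  0.20529601]
```

Emit:
{"api": "send_rows", "payload": {
  "targets": "0.076 -0.035 0 0 0 0 1;0.076 -0.035 0 0 0 0 1;0.076 -0.035 0.04 0 0 0 1;0.076 -0.035 0.085 0 0 0 1;0.076 -0.035 0.085 0 0 0 1"
}}

```text
time: 1.55
position: [0.6155, -0.1333, 0.1149]
ee_rot: [-3.03, -0.814, 0.013]
wrist_force: [-1.1, -0.4, 0.0]
finger_gap: 0.0005
finger_force: 0.0
```

```bash
python3 - <<'E'
from h import *
cap('wrist'); save('wrist','w0.png',None,1.25); print(r.sense()['position'],r.sense()['finger_gap'])
rows([arc(-60,.12),arc(-60,.066)])
f=ld('wrist')
for k,a,rr,z in [('s0',-30.6,.05,.08),('hub',0,0,.09),('block',48.9,.089,.062)]:
    print(k,proj(f,[A[0]+rr*np.cos(np.radians(a)),A[1]+rr*np.sin(np.radians(a)),z]))
E
```

```text
[ 0.61728664 -0.13384124  0.1183731 ] 0.00036761455759163323
0.0079 -0.0028 -0.0017 -0.0035 0.0042 0.0003 1;
0.0081 -0.0026 0.0523 -0.0035 0.0042 0.0003 1
s0 (np.float64(308.5377741286694), np.float64(167.91253572851437))
hub (np.float64(239.35614914443855), np.float64(208.82263852113428))
block (np.float64(198.1835932671583), np.float64(73.01932485802519))
```

View pics/w0.png

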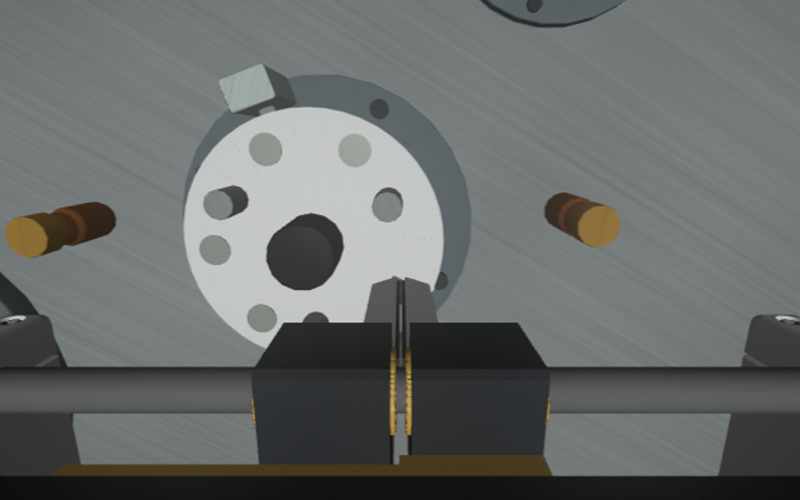

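The wrist view agrees to about 2 mm: stud0 at (388,204), hub at (300,256), block at (247,87). The fingertip is behind stud0, so I descend.

Emit:
{"api": "send_rows", "payload": {
  "targets": "0.006 -0.0025 0 0 0 0 1;0.007 -0.0025 0.02 0 0 0 1;0.007 -0.0025 0.04 0 0 0 1;0.007 -0.0025 0.05 0 0 0 1;0.007 -0.0025 0.05 0 0 0 1"
}}

```text
time: 2.1
position: [0.6243, -0.1284, 0.071]
ee_rot: [-3.035, -0.813, -0.0]
wrist_force: [-0.3, 0.1, 0.9]
finger_gap: 0.0005
finger_force: 0.0
```

```bash
python3 - <<'E'
from h import *
s=r.sense();print(s['position'],s['wrist_force'])
rows([arc(p,.066) for p in (-60,-55,-48,-41,-34,-27)])
E
```

```text
[ 0.62431279 -0.12839986  0.07102029] [-0.30972635  0.07823023  0.94217923]
-0.0009 -0.0016 0.0050 0.0000 -0.0002 -0.0000 1;
0.0034 -0.0018 0.0050 0.0000 -0.0002 -0.0873 1;
0.0094 -0.0027 0.0050 0.0001 -0.0002 -0.2094 1;
0.0153 -0.0043 0.0050 0.0001 -0.0002 -0.3316 1;
0.0210 -0.0066 0.0050 0.0001 -0.0002 -0.4538 1;
0.0263 -0.0097 0.0050 0.0001 -0.0002 -0.5760 1
```

Emit:
{"api": "send_rows", "payload": {
  "targets": "0.0035 -0.002 0.003 0 0 -0.087 1;0.0095 -0.0027 0.003 0 0 -0.209 1;0.0153 -0.0043 0.003 0 0 -0.332 1;0.021 -0.0066 0.003 0 0 -0.454 1;0.0263 -0.0097 0.003 0 0 -0.576 1"
}}

```text
time: 2.6
position: [0.643, -0.1075, 0.0695]
ee_rot: [2.674, 1.646, 0.002]
wrist_force: [-0.2, -2.0, -1.2]
finger_gap: 0.0006
finger_force: 0.9
```

```bash
cat >> h.py <<'E'
def st():
    s=r.sense(); v=s['position'][:2]-A; M=R.from_rotvec(s['ee_rot']).as_matrix()
    print('t',s['time'],'pos',s['position'].round(4),'r',np.hypot(*v).round(4),'phi',np.degrees(np.arctan2(v[1],v[0])).round(1),'yaw',np.degrees(np.arctan2(M[1,0],M[0,0])).round(1),'F',s['wrist_force'].round(1),'q7',s['joint_positions'][6].round(2))
E
python3 - <<'E'
from h import *
st()
rows([arc(p,.067) for p in (-27,-20,-13,-6,1,8)],arc(-27,.067))
E
```

```text
t 2.6 pos [ 0.643  -0.1075  0.0695] r 0.0509 phi -27.2 yaw 63.2 F [-0.2 -2.  -1.2] q7 -0.57
0.0000 0.0000 0.0000 0.0000 0.0000 0.0000 1;
0.0061 -0.0004 0.0000 0.0000 0.0000 -0.1222 1;
0.0121 -0.0015 0.0000 0.0000 0.0000 -0.2443 1;
0.0179 -0.0033 0.0000 0.0000 0.0000 -0.3665 1;
0.0235 -0.0059 0.0000 0.0000 0.0000 -0.4887 1;
0.0287 -0.0090 0.0000 0.0000 0.0000 -0.6109 1
```

Emit:
{"api": "send_rows", "payload": {
  "targets": "0.0061 -0.0004 0.001 0 0 -0.122 1;0.0121 -0.0015 0.002 0 0 -0.244 1;0.0179 -0.0033 0.002 0 0 -0.367 1;0.0235 -0.0059 0.002 0 0 -0.489 1;0.0287 -0.009 0.002 0 0 -0.611 1"
}}

```text
time: 3.1
position: [0.6483, -0.0778, 0.0677]
ee_rot: [2.054, 2.373, 0.001]
wrist_force: [0.3, -2.0, 0.7]
finger_gap: 0.0005
finger_force: 0.9
```

```bash
python3 - <<'E'
from h import *
st(); print(r.sense()['joint_positions'].round(2))
E
```

```text
t 3.1 pos [ 0.6483 -0.0778  0.0677] r 0.051 phi 7.2 yaw 98.3 F [ 0.3 -2.   0.7] q7 -0.09
[ 0.35  0.57 -0.45  1.75  0.31  0.89 -0.09]
```

Emit:
{"api": "send_rows", "payload": {
  "targets": "0.0061 -0.0004 0 0 0 -0.122 1;0.0121 -0.0015 0 0 0 -0.244 1;0.0179 -0.0033 0 0 0 -0.367 1;0.0235 -0.0059 0 0 0 -0.489 1;0.0287 -0.009 0 0 0 -0.611 1"
}}

```text
time: 3.6
position: [0.6354, -0.0505, 0.0677]
ee_rot: [1.245, 2.881, 0.0]
wrist_force: [1.0, -1.1, 0.8]
finger_gap: 0.0003
finger_force: 0.9
```

```bash
python3 - <<'E'
from h import *
st()
rows([arc(p,.067) for p in (43,50,57,64,70,76)],arc(43,.067))
E
```

```text
t 3.6 pos [ 0.6354 -0.0505  0.0677] r 0.0506 phi 41.8 yaw 133.3 F [ 1.  -1.1  0.8] q7 0.4
0.0000 0.0000 0.0000 0.0000 0.0000 0.0000 1;
0.0061 -0.0004 0.0000 0.0000 0.0000 -0.1222 1;
0.0121 -0.0015 0.0000 0.0000 0.0000 -0.2443 1;
0.0179 -0.0033 0.0000 0.0000 0.0000 -0.3665 1;
0.0227 -0.0054 0.0000 0.0000 0.0000 -0.4712 1;
0.0272 -0.0081 0.0000 0.0000 0.0000 -0.5760 1
```

Emit:
{"api": "send_rows", "payload": {
  "targets": "0.0061 -0.0004 0 0 0 -0.122 1;0.0121 -0.0015 0 0 0 -0.244 1;0.0179 -0.0033 0 0 0 -0.367 1;0.0227 -0.0054 0 0 0 -0.471 1;0.0257 -0.0072 0 0 0 -0.541 1"
}}

```text
time: 4.1
position: [0.6124, -0.0367, 0.0676]
ee_rot: [0.431, 3.109, -0.001]
wrist_force: [2.0, -0.8, 0.1]
finger_gap: 0.0006
finger_force: 0.7
```

```bash
python3 - <<'E'
from h import *
st(); cap('top'); save('top','c1.png',(300,130,460,270),5); cap('wrist')
E
```

```text
t 4.1 pos [ 0.6124 -0.0367  0.0676] r 0.0497 phi 72.8 yaw 164.2 F [ 2.  -0.8  0.1] q7 0.84
```

View pics/c1.png

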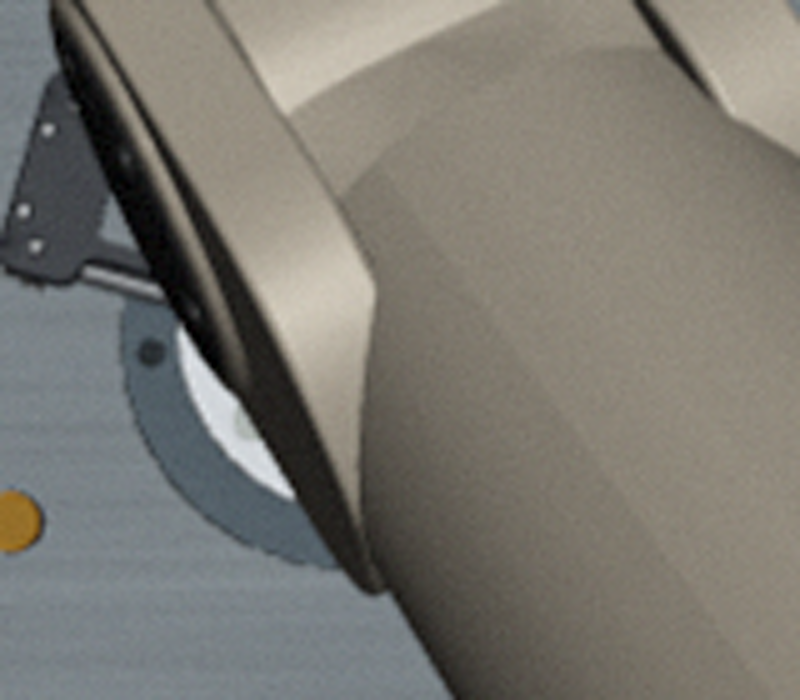

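The arm blocks the top view, so I use the wrist view.

```bash
python3 - <<'E'
from h import *
save('wrist','w1.png',None,1.25); f=ld('wrist')
for k,a,rr,z in [('hub',0,0,.09)]+[('s%d'%a,a,.05,.08) for a in(88,91,94,214)]+[('block',48.9,.089,.062)]:
    print(k,np.array(proj(f,[A[0]+rr*np.cos(np.radians(a)),A[1]+rr*np.sin(np.radians(a)),z]))*1.25)
E
```

```text
hub [276.87158008 314.92593831]
s88 [398.16050233 278.95377764]
s91 [396.50979815 273.17100216]
s94 [394.5312408  267.43931477]
s214 [184.29301857 230.71207636]
block [463.60438289 365.01845192]
```

View pics/w1.png

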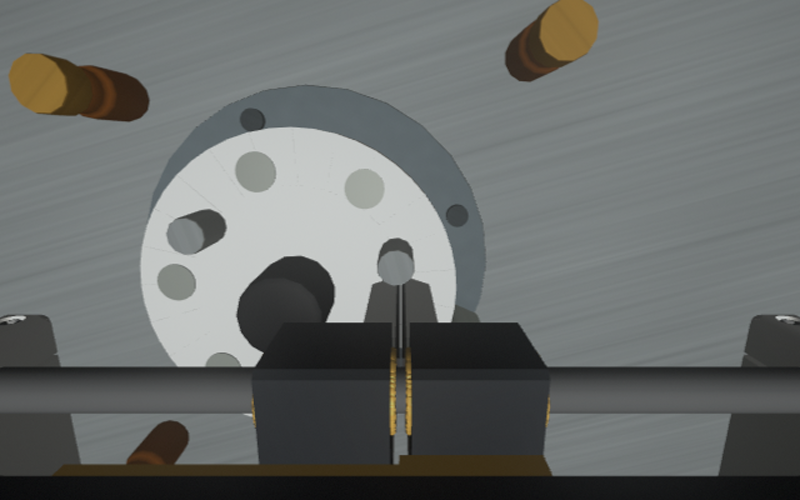

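Stud0 is at (396,267), about 92° and in contact with the fingertip. Stud1 is at (186,235). The target is about 109°, so I push 15.5° more, slowing down at the end.

```bash
python3 - <<'E'
from h import *
st()
rows([arc(p,.067) for p in (73,78,82.5,86,88,88.8)],arc(73.3,.067))
E
```

```text
t 4.2 pos [ 0.6121 -0.0368  0.0673] r 0.0496 phi 73.1 yaw 164.0 F [ 0.7 -0.6  0.4] q7 0.84
-0.0003 -0.0000 0.0000 0.0000 0.0000 0.0052 1;
0.0041 -0.0002 0.0000 0.0000 0.0000 -0.0820 1;
0.0080 -0.0006 0.0000 0.0000 0.0000 -0.1606 1;
0.0110 -0.0012 0.0000 0.0000 0.0000 -0.2217 1;
0.0127 -0.0016 0.0000 0.0000 0.0000 -0.2566 1;
0.0134 -0.0018 0.0000 0.0000 0.0000 -0.2705 1
```

Emit:
{"api": "send_rows", "payload": {
  "targets": "0.0041 -0.0002 0 0 0 -0.082 1;0.008 -0.0006 0 0 0 -0.161 1;0.011 -0.0012 0 0 0 -0.222 1;0.0127 -0.0016 0 0 0 -0.257 1;0.0134 -0.0018 0 0 0 -0.27 1"
}}

```text
time: 4.7
position: [0.5988, -0.0348, 0.0666]
ee_rot: [0.017, 3.14, -0.001]
wrist_force: [0.5, -1.5, 0.7]
finger_gap: 0.0004
finger_force: 0.7
```

```bash
python3 - <<'E'
from h import *
st()
rows([arc(80,.067),arc(80,.19)])
# park off to see from above
rows([arc(80,.19),goal([.5,.2,.2],170)])
E
```

```text
t 4.7 pos [ 0.5988 -0.0348  0.0666] r 0.0494 phi 88.8 yaw 179.4 F [ 0.5 -1.5  0.7] q7 1.07
-0.0076 -0.0001 -0.0004 -0.0006 0.0017 0.1638 1;
-0.0078 -0.0002 -0.1234 -0.0006 0.0017 0.1638 1
-0.0078 -0.0002 -0.1234 -0.0006 0.0017 0.1638 1;
0.1011 0.2336 -0.1337 -0.0006 0.0017 0.1638 1
```

Emit:
{"api": "send_rows", "payload": {
  "targets": "-0.006 0 0 0 0 0 1;-0.007 0 -0.03 0 0 0 1;-0.02 0 -0.08 0 0 0 1;-0.06 0 -0.11 0 0 0 1;-0.09 0 -0.14 0 0 0 1"
}}

```text
time: 5.2
position: [0.6896, -0.0356, 0.2081]
ee_rot: [0.018, 3.14, -0.0]
wrist_force: [0.1, 0.9, -0.4]
finger_gap: 0.0007
finger_force: 0.0
```

Emit:
{"api": "send_rows", "payload": {
  "targets": "0 0 -0.03 0 0 0 1;0 0 -0.03 0 0 0 1;0 0 -0.03 0 0 0 1"
}}

```text
time: 5.5
position: [0.6882, -0.0349, 0.2359]
ee_rot: [0.016, 3.141, -0.0]
wrist_force: [0.7, 0.7, -0.7]
finger_gap: 0.0003
finger_force: 0.0
```

```bash
python3 - <<'E'
from h import *
st(); cap('wrist'); f=ld('wrist')
for k,a,rr,z in [('hub',0,0,.09)]+[('s%d'%a,a,.05,.08) for a in(107.5,227.5,347.5)]+[('block',48.9,.089,.062),('notch',47.5,.066,.056)]:
    print(k,np.array(proj(f,[A[0]+rr*np.cos(np.radians(a)),A[1]+rr*np.sin(np.radians(a)),z])).round(1))
save('wrist','w2.png',None,1.25)
E
```

```text
t 5.5 pos [ 0.6882 -0.0349  0.2359] r 0.103 phi 28.6 yaw 179.4 F [ 0.7  0.7 -0.7] q7 1.2
hub [265.5  89.5]
s107 [316.9  73. ]
s227 [225.7  52.7]
s347 [258.6 142.1]
block [336.5 149.2]
notch [318.8 135.5]
```

View pics/w2.png

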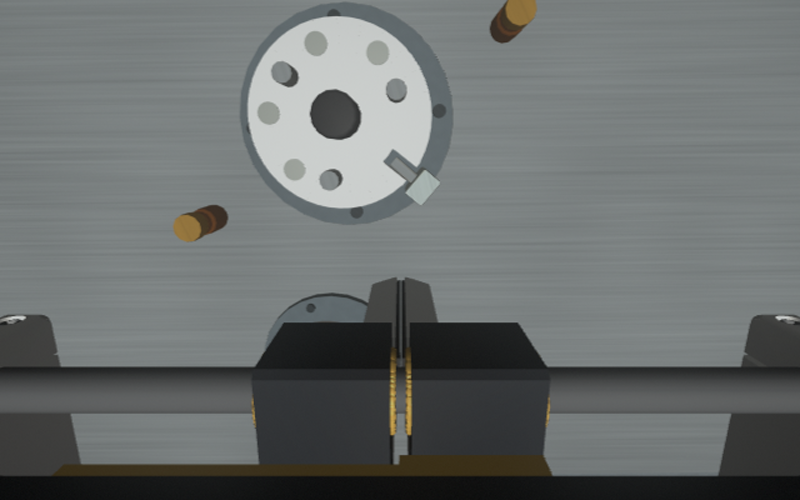

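The plate is close. The notch is around (403,165), with the pin visible in it and the block at (423,188). I enlarge that area.

```bash
python3 - <<'E'
from h import *
save('wrist','w2c.png',(295,110,360,170),10)
E
```

```text
(no output)
```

View pics/w2c.png

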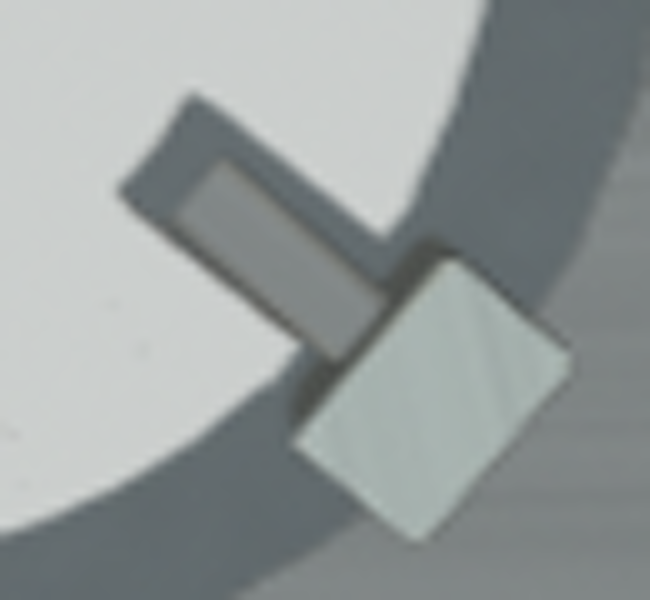

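```bash
python3 - <<'E'
from h import *
f=ld('wrist'); g=lambda x,y,z: atz(f,295+x/10-.45,110+y/10-.45,z)[:2]
ni=(g(193,92,.056)+g(120,190,.056))/2; no=(g(385,240,.056)+g(300,347,.056))/2
pi=(g(235,160,.0395)+g(177,218,.0395))/2; po=(g(385,295,.0395)+g(335,362,.0395))/2
b=(g(452,258,.062)+g(572,358,.062)+g(418,542,.062)+g(295,442,.062))/4
hub=atz(f,(335)/1.25,114/1.25,.09)[:2]
print('cam',f['T'][:3,3],'hub',hub)
# studs
S=[atz(f,u/1.25,v/1.25,.08)[:2] for u,v in((397,90),(283,73),(330,179))]; c=sum(S)/3; print('axis studs',c)
an=lambda v:np.degrees(np.arctan2(v[1],v[0])).round(2)
print('studs-120n',[ (an(s-c)-o) for s,o in zip(S,(60,180-360,-60))])
print('notch dir',an(no-ni),'pin dir',an(po-pi),'widths',np.hypot(*(g(193,92,.056)-g(120,190,.056))),np.hypot(*(g(235,160,.0395)-g(177,218,.0395))))
for n,q in zip(('ni','no','pi','po','b'),(ni,no,pi,po,b)): print(n,q.round(4),'r',np.hypot(*(q-c)).round(4),'ang',an(q-c))
e=(b-c)/np.hypot(*(b-c)); t=np.array([-e[1],e[0]])
print('tangential mm',[(n,round(1e3*(q-b)@t,2)) for n,q in zip(('ni','no','pi','po','axis'),(ni,no,pi,po,c))])
E
```

```text
cam [ 0.61996447 -0.03452129  0.41595251] hub [ 0.59919957 -0.08196288]
axis studs [ 0.59943703 -0.08214327]
studs-120n [np.float64(50.900000000000006), np.float64(51.66999999999999), np.float64(51.08)]
notch dir 50.45 pin dir 47.62 widths 0.012633428590383683 0.00892597187707018
ni [ 0.63   -0.0444] r 0.0486 ang 51.03
no [ 0.646 -0.025] r 0.0736 ang 50.83
pi [ 0.6356 -0.0395] r 0.0559 ang 49.67
po [ 0.651  -0.0227] r 0.0787 ang 49.08
b [ 0.6567 -0.0157] r 0.0877 ang 49.26
tangential mm [('ni', np.float64(1.5)), ('no', np.float64(2.03)), ('pi', np.float64(0.41)), ('po', np.float64(-0.24)), ('axis', np.float64(-0.0))]
```

The notch is at about 51.0° and the pin at 49.3°. That is an overshoot of about 1.7°, near the clearance limit. I will nudge stud0 back clockwise from its other side, keeping the same yaw.

Emit:
{"api": "send_rows", "payload": {
  "targets": "0.045 0.001 0.01 0 0 0 1;0.09 0.001 0.03 0 0 0 1;0.132 0.001 0.06 0 0 0 1;0.132 0.001 0.1 0 0 0 1;0.132 0.001 0.12 0 0 0 1"
}}

```text
time: 6.05
position: [0.5527, -0.0341, 0.1124]
ee_rot: [-0.016, -3.138, 0.002]
wrist_force: [0.7, -0.2, 0.6]
finger_gap: 0.0005
finger_force: 0.0
```

```bash
python3 - <<'E'
from h import *
cams.capture('side'); st(); rows([goal([.556,-.036,.067],179.4)])
E
```

```text
t 6.1 pos [ 0.5523 -0.0339  0.1104] r 0.0678 phi 132.1 yaw 179.4 F [-1.4  0.  -4.1] q7 1.12
-0.0040 -0.0021 0.0434 -0.0002 -0.0060 0.0004 1
```

Emit:
{"api": "send_rows", "payload": {
  "targets": "0 0 0.02 0 0 0 1;0 0 0.04 0 0 0 1;0 0 0.047 0 0 0 1;0 0 0.047 0 0 0 1;0 0 0.047 0 0 0 1"
}}

```text
time: 6.6
position: [0.5562, -0.0327, 0.0692]
ee_rot: [0.014, 3.141, 0.0]
wrist_force: [0.5, 0.6, -0.3]
finger_gap: 0.0006
finger_force: 0.0
```

```bash
python3 - <<'E'
from h import *
st(); rows([goal([.566,-.036,.067],179.4)])
E
```

```text
t 6.6 pos [ 0.5562 -0.0327  0.0692] r 0.0662 phi 128.9 yaw 179.5 F [ 0.5  0.6 -0.3] q7 1.07
-0.0099 -0.0032 0.0022 0.0002 0.0004 0.0016 1
```

Emit:
{"api": "send_rows", "payload": {
  "targets": "-0.004 -0.001 0.001 0 0 0 1;-0.007 -0.002 0.001 0 0 0 1;-0.009 -0.002 0.001 0 0 0 1;-0.01 -0.002 0.001 0 0 0 1;-0.01 -0.002 0.001 0 0 0 1"
}}

```text
time: 7.1
position: [0.5659, -0.035, 0.0676]
ee_rot: [0.014, 3.141, 0.0]
wrist_force: [-0.7, -1.4, -0.5]
finger_gap: 0.0003
finger_force: 0.2
```

```bash
python3 - <<'E'
from h import *
st(); print(r.sense()['finger_force'],r.sense()['wrist_torque']); cap('wrist'); save('wrist','w3.png'); f=ld('wrist')
E
```

```text
t 7.1 pos [ 0.5659 -0.035   0.0676] r 0.0586 phi 122.8 yaw 179.5 F [-0.7 -1.4 -0.5] q7 1.07
0.18755899742245674 [ 0.05866505 -0.0343232   0.03725734]
```

Finger force is 0.2 N against 0 when free, so contact has just begun. I creep on about 1.3 mm.

Emit:
{"api": "send_rows", "payload": {
  "targets": "-0.0005 0 0 0 0 0 1;-0.001 0 0 0 0 0 1;-0.0013 0 0 0 0 0 1;-0.0013 0 0 0 0 0 1"
}}

```text
time: 7.55
position: [0.5671, -0.0349, 0.0675]
ee_rot: [-0.014, -3.141, -0.0]
wrist_force: [-1.6, 0.3, -0.2]
finger_gap: 0.0002
finger_force: 0.8
```

```bash
python3 - <<'E'
from h import *
st(); print(r.sense()['finger_force'])
E
```

```text
t 7.55 pos [ 0.5671 -0.0349  0.0675] r 0.0581 phi 121.8 yaw 179.5 F [-1.6  0.3 -0.2] q7 1.07
0.8387108333408833
```

Emit:
{"api": "send_rows", "payload": {
  "targets": "0.006 0 0 0 0 0 1;0.006 0 -0.03 0 0 0 1;0 0 -0.08 0 0 0 1;-0.05 0 -0.125 0 0 0 1;-0.09 0 -0.165 0 0 0 1"
}}

```text
time: 8.05
position: [0.6404, -0.0364, 0.218]
ee_rot: [0.015, 3.14, -0.002]
wrist_force: [0.3, 0.1, -0.1]
finger_gap: 0.0007
finger_force: 0.0
```

Emit:
{"api": "send_rows", "payload": {
  "targets": "-0.03 0 0 0 0 0 1;-0.03 0 0 0 0 0 1;-0.03 0 0 0 0 0 1;-0.03 0 0 0 0 0 1"
}}

```text
time: 8.45
position: [0.6689, -0.0358, 0.2152]
ee_rot: [-0.013, -3.141, 0.0]
wrist_force: [-0.9, -0.5, -0.3]
finger_gap: 0.0007
finger_force: 0.0
```

```bash
python3 - <<'E'
from h import *
st(); cap('wrist'); f=ld('wrist')
u,v=proj(f,[.645,-.032,.05]); u=int(u)-32; v=int(v)-30; print(u,v)
save('wrist','w4c.png',(u,v,u+65,v+60),10)
E
```

```text
t 8.45 pos [ 0.6689 -0.0358  0.2152] r 0.0861 phi 34.2 yaw 179.5 F [-0.9 -0.5 -0.3] q7 1.19
291 128
```

View pics/w4c.png

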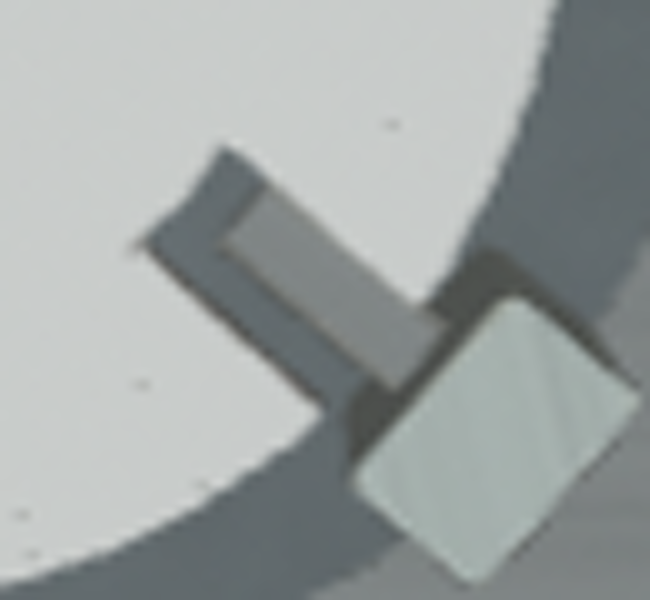

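```bash
python3 - <<'E'
from h import *
f=ld('wrist'); g=lambda x,y,z: atz(f,291+x/10-.45,128+y/10-.45,z)[:2]
b=(g(512,293,.062)+g(640,398,.062)+g(475,585,.062)+g(353,478,.062))/4
ni=(g(225,145,.056)+g(145,240,.056))/2; no=(g(425,302,.056)+g(325,407,.056))/2
l1,l2=g(222,240,.0395),g(395,390,.0395)
an=lambda v:np.degrees(np.arctan2(v[1],v[0])).round(2)
print('cam',f['T'][:3,3],'notch',an(no-ni),'pin edge',an(l2-l1),'w',np.hypot(*(g(225,145,.056)-g(145,240,.056))))
# hub/studs by image: dark hub centroid
p=f['p'].astype(int); 
from itertools import product
u,v=proj(f,[*A,.09]); print('hub pred',u,v)
m=((p.sum(2)<200)&(f['d']>0)).astype(np.uint8); n,lab,stt,cen=cv2.connectedComponentsWithStats(m)
for i in range(1,n):
    if stt[i,4]>200: print(stt[i],cen[i])
for ang in (48.5,49.3):
    e=np.array([np.cos(np.radians(ang)),np.sin(np.radians(ang))]); t=np.array([-e[1],e[0]])
    print(ang,'tang rel block mm',[round(1e3*(q-b)@t,2) for q in (ni,no,l1,l2)],'rad',[round(1e3*(q-b)@e,1) for q in (ni,no,l1,l2)])
E
```

```text
cam [ 0.60095298 -0.03558482  0.39540063] notch 48.97 pin edge 48.47 w 0.012433972357695259
hub pred 264.2191983873247 110.9960126257027
[186   0  28  13 253] [201.59683794   4.69565217]
[397  19  29  31 419] [407.29594272  37.38186158]
[246  93  42  40 658] [262.94528875 110.87234043]
[141 183  37  29 536] [162.17537313 194.63992537]
[    0   224   640   176 53825] [314.91882954 336.14727357]
48.5 tang rel block mm [np.float64(-2.21), np.float64(-2.01), np.float64(-4.92), np.float64(-4.93)] rad [np.float64(-39.1), np.float64(-14.0), np.float64(-32.3), np.float64(-8.0)]
49.3 tang rel block mm [np.float64(-1.67), np.float64(-1.81), np.float64(-4.46), np.float64(-4.81)] rad [np.float64(-39.1), np.float64(-14.0), np.float64(-32.4), np.float64(-8.1)]
```

The pin's clockwise edge is at -4.9 mm, so the pin is centred on the block. The notch is now 1.9 mm too far clockwise. The first stop, tool x 0.5988, was 1.7 mm too far the other way. I therefore push once more from the first side and stop at x≈0.6001.

Emit:
{"api": "send_rows", "payload": {
  "targets": "0.03 0 0.03 0 0 0 1;0.055 0 0.07 0 0 0 1;0.055 0 0.11 0 0 0 1;0.055 0 0.14 0 0 0 1;0.055 0 0.147 0 0 0 1"
}}

```text
time: 9.0
position: [0.6124, -0.0359, 0.0659]
ee_rot: [-0.014, -3.137, 0.0]
wrist_force: [-0.4, -0.3, -0.9]
finger_gap: 0.0007
finger_force: 0.0
```

Emit:
{"api": "send_rows", "payload": {
  "targets": "0 0 0 0 0 0 1;0 0 0 0 0 0 1"
}}

```text
time: 9.2
position: [0.6156, -0.0352, 0.0702]
ee_rot: [0.014, 3.14, 0.0]
wrist_force: [-0.7, -0.4, -0.2]
finger_gap: 0.0006
finger_force: 0.0
```

```bash
python3 - <<'E'
from h import *
st(); print(r.sense()['finger_force']); rows([goal([.6001,-.035,.067],179.4)])
E
```

```text
t 9.2 pos [ 0.6156 -0.0352  0.0702] r 0.0522 phi 69.9 yaw 179.5 F [-0.7 -0.4 -0.2] q7 1.08
0.0
0.0155 0.0001 0.0032 0.0001 0.0016 0.0017 1
```

Emit:
{"api": "send_rows", "payload": {
  "targets": "0.006 0 0.001 0 0 0 1;0.01 0 0.001 0 0 0 1;0.012 0 0.001 0 0 0 1;0.013 0 0.001 0 0 0 1;0.0137 0 0.001 0 0 0 1"
}}

```text
time: 9.7
position: [0.6014, -0.0354, 0.068]
ee_rot: [0.014, 3.141, -0.0]
wrist_force: [1.8, -0.8, 1.2]
finger_gap: 0.0003
finger_force: 0.7
```

Emit:
{"api": "send_rows", "payload": {
  "targets": "0.0003 0 0 0 0 0 1;0.0003 0 0 0 0 0 1;0.0003 0 0 0 0 0 1"
}}

```text
time: 10.0
position: [0.6011, -0.0353, 0.0677]
ee_rot: [0.014, 3.141, 0.0]
wrist_force: [-0.1, 0.2, 0.5]
finger_gap: 0.0003
finger_force: 0.7
```

Emit:
{"api": "send_rows", "payload": {
  "targets": "0.0005 0 0 0 0 0 1;0.001 0 0 0 0 0 1;0.001 0 0 0 0 0 1"
}}

```text
time: 10.3
position: [0.5998, -0.0353, 0.0676]
ee_rot: [-0.014, -3.141, 0.0]
wrist_force: [1.3, -0.1, 1.2]
finger_gap: 0.0003
finger_force: 0.7
```

Emit:
{"api": "send_rows", "payload": {
  "targets": "-0.006 0 0 0 0 0 1;-0.007 0 -0.03 0 0 0 1;-0.02 0 -0.08 0 0 0 1;-0.06 0 -0.11 0 0 0 1;-0.085 0 -0.15 0 0 0 1"
}}

```text
time: 10.8
position: [0.686, -0.0365, 0.2186]
ee_rot: [-0.015, -3.141, -0.0]
wrist_force: [0.5, -0.3, -0.3]
finger_gap: -0.0
finger_force: 0.0
```

Emit:
{"api": "send_rows", "payload": {
  "targets": "0 0 -0.02 0 0 0 1;0 0 -0.02 0 0 0 1;0 0 -0.02 0 0 0 1"
}}

```text
time: 11.1
position: [0.6847, -0.0359, 0.2371]
ee_rot: [-0.014, -3.141, -0.0]
wrist_force: [0.6, -0.4, 0.4]
finger_gap: 0.0005
finger_force: 0.0
```

```bash
python3 - <<'E'
from h import *
st(); cap('wrist'); f=ld('wrist')
u,v=proj(f,[.645,-.032,.05]); u=int(u)-32; v=int(v)-30; print(u,v)
save('wrist','w5c.png',(u,v,u+65,v+60),10)
E
```

```text
t 11.1 pos [ 0.6847 -0.0359  0.2371] r 0.0995 phi 29.0 yaw 179.5 F [ 0.6 -0.4  0.4] q7 1.2
291 111
```

View pics/w5c.png

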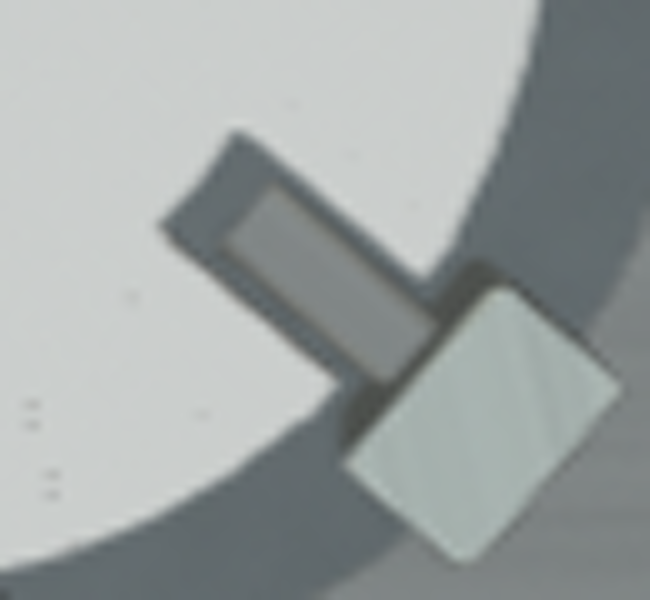

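```bash
python3 - <<'E'
from h import *
f=ld('wrist'); g=lambda x,y,z: atz(f,291+x/10-.45,111+y/10-.45,z)[:2]
b=(g(502,283,.062)+g(622,385,.062)+g(467,567,.062)+g(345,462,.062))/4
ni=(g(237,128,.056)+g(162,225,.056))/2; no=(g(430,280,.056)+g(342,383,.056))/2
P=[g(275,183,.0395),g(222,240,.0395),g(440,318,.0395),g(385,385,.0395)]
for ang in (48.9,49.3):
    e=np.array([np.cos(np.radians(ang)),np.sin(np.radians(ang))]); t=np.array([-e[1],e[0]])
    print([round(1e3*(q-b)@t,2) for q in (ni,no,*P)])
hub=atz(f,*proj(f,[*A,.09]),.09); p=f['p'].astype(int)
m=(p.sum(2)<200).astype(np.uint8); n,l,s,c=cv2.connectedComponentsWithStats(m)
for i in range(1,n):
    if 300<s[i,4]<1500: print(s[i],atz(f,*c[i],.09))
rows([goal([.5977,-.0842,.2],179.5),goal([.5977,-.0842,.1],179.5)])
E
```

```text
[np.float64(-0.13), np.float64(0.39), np.float64(3.97), np.float64(-4.54), np.float64(4.68), np.float64(-4.89)]
[np.float64(0.14), np.float64(0.49), np.float64(4.2), np.float64(-4.31), np.float64(4.75), np.float64(-4.83)]
[393   7  27  31 389] [0.54117845 0.03962846 0.09      ]
[250  77  39  38 605] [ 0.59783851 -0.08517533  0.09      ]
[150 167  33  26 448] [ 0.67567303 -0.18404403  0.09      ]
0.0861 -0.0489 0.0366 -0.0001 -0.0016 0.0001 1;
0.0859 -0.0488 0.1366 -0.0001 -0.0016 0.0001 1
```

The notch is within 0.3 mm of the pin. Next I move over the hub and press.

Emit:
{"api": "send_rows", "payload": {
  "targets": "0.04 -0.02 0.01 0 0 0 1;0.075 -0.04 0.04 0 0 0 1;0.086 -0.049 0.07 0 0 0 1;0.086 -0.049 0.11 0 0 0 1;0.086 -0.049 0.125 0 0 0 1"
}}

```text
time: 11.65
position: [0.5955, -0.0852, 0.1087]
ee_rot: [-0.015, -3.136, -0.001]
wrist_force: [-0.6, 0.5, 0.4]
finger_gap: 0.0002
finger_force: 0.0
```

Emit:
{"api": "send_rows", "payload": {
  "targets": "0 0 0 0 0 0 1;0 0 0 0 0 0 1;0 0 0 0 0 0 1"
}}

```text
time: 11.95
position: [0.5995, -0.0837, 0.1142]
ee_rot: [0.013, 3.14, 0.0]
wrist_force: [-0.0, -0.9, 0.2]
finger_gap: 0.0006
finger_force: 0.0
```

```bash
python3 - <<'E'
from h import *
st(); rows([goal([.5977,-.0843,.09],179.5)])
E
```

```text
t 11.95 pos [ 0.5995 -0.0837  0.1142] r 0.0019 phi 14.6 yaw 179.5 F [-0.  -0.9  0.2] q7 1.2
0.0019 -0.0006 0.0242 0.0001 0.0019 0.0005 1
```

Emit:
{"api": "send_rows", "payload": {
  "targets": "0.002 -0.0005 0.01 0 0 0 1;0.002 -0.0005 0.018 0 0 0 1;0.002 -0.0005 0.023 0 0 0 1;0.002 -0.0005 0.025 0 0 0 1;0.002 -0.0005 0.027 0 0 0 1"
}}

```text
time: 12.45
position: [0.5963, -0.0848, 0.0856]
ee_rot: [-0.014, -3.141, 0.0]
wrist_force: [-3.0, -1.7, 5.3]
finger_gap: 0.0003
finger_force: 2.5
```

Emit:
{"api": "send_rows", "payload": {
  "targets": "0 0 0.002 0 0 0 1;0 0 0.004 0 0 0 1;0 0 0.004 0 0 0 1"
}}

```text
time: 12.75
position: [0.5964, -0.0848, 0.0816]
ee_rot: [-0.014, -3.141, 0.0]
wrist_force: [0.1, -0.6, -0.1]
finger_gap: 0.0005
finger_force: 0.0
```

Emit:
{"api": "send_rows", "payload": {
  "targets": "0 0 0.001 0 0 0 1;0 0 0.002 0 0 0 1;0 0 0.002 0 0 0 1"
}}

```text
time: 13.05
position: [0.5967, -0.0847, 0.0802]
ee_rot: [0.014, 3.141, -0.0]
wrist_force: [-1.9, -0.6, 11.5]
finger_gap: 0.0004
finger_force: 5.1
```

Emit:
{"api": "send_rows", "payload": {
  "targets": "0 0 0.001 0 0 0 1;0 0 0.002 0 0 0 1;0 0 0.002 0 0 0 1"
}}

```text
time: 13.35
position: [0.5973, -0.0847, 0.0797]
ee_rot: [0.014, 3.14, -0.002]
wrist_force: [-9.7, -2.0, 34.3]
finger_gap: 0.0003
finger_force: 17.1
```

It reached a hard stop at z 0.0797, with 34 N against the 5–7 N friction. The plate is home, so I retreat straight up.

Emit:
{"api": "send_rows", "payload": {
  "targets": "0 0 -0.01 0 0 0 1;0 0 -0.04 0 0 0 1;0 0 -0.08 0 0 0 1;0 0 -0.12 0 0 0 1;-0.05 0 -0.16 0 0 0 1"
}}

```text
time: 13.85
position: [0.6337, -0.0853, 0.2319]
ee_rot: [0.014, 3.141, -0.003]
wrist_force: [0.9, 0.3, 0.3]
finger_gap: 0.0004
finger_force: 0.0
```

Emit:
{"api": "send_rows", "payload": {
  "targets": "-0.04 0.05 0 0 0 0 1;-0.04 0.05 0 0 0 0 1;-0.04 0.05 0 0 0 0 1;-0.04 0.05 0 0 0 0 1"
}}

```text
time: 14.25
position: [0.6755, -0.0355, 0.2283]
ee_rot: [-0.013, -3.141, -0.0]
wrist_force: [-0.1, -0.2, -0.1]
finger_gap: 0.0003
finger_force: 0.0
```

```bash
python3 - <<'E'
from h import *
st(); cap('wrist'); f=ld('wrist'); d=f['d']
# heights over plate: world z of hub top, plate, block
for n,x,y,z in [('hub',*A,.08),('block',.6562,-.0168,.062),('plateN',.5977+.03*np.cos(.86),-.0842+.03*np.sin(.86),.046),('plate2',.57,-.065,.046)]:
    u,v=map(int,np.round(proj(f,[x,y,z]))); w=[atd(f,u+i,v+j)[2] for i in(-2,0,2) for j in(-2,0,2)]; print(n,u,v,np.round(np.median(w),4))
save('wrist','end.png',None,1.25)
E
```

```text
t 14.25 pos [ 0.6755 -0.0355  0.2283] r 0.0918 phi 32.1 yaw 179.5 F [-0.1 -0.2 -0.1] q7 1.19
hub 267 104 0.0808
block 338 163 0.0626
plateN 295 124 0.0469
plate2 290 77 0.0466
```

View pics/end.png

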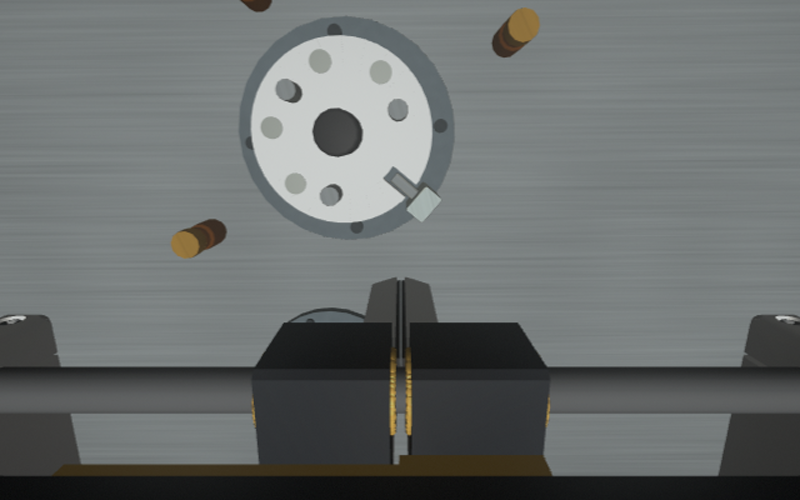

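The plate is seated. With the block reading +0.6 mm high, the hub top is at 0.0802 and the plate at 0.046. The pin sits in the notch at (403,183), the vials in view are standing and the arm is clear.

```bash
python3 -c "
from workcell import r
print(r.sign_off())"
```

```text
the job is handed in; nothing more can be done
None
```

The nest plate was turned until its notch was over the pin, then pressed fully home (hub top at about 80 mm) without touching the vials; the arm is clear and the job was handed in at about 14 s of the 72 s allowed.

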